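# Push the fittings drawers home and slide the lock bar across

### The job

With the fingertips, push both open drawers of the small red chest fully home. Once both are shut, push the yellow tab on top of the chest to the left as far as it goes, so that the lock bar secures the drawers. Nothing is to be picked up: leave the loose things on the chest and around it where they are.

Things in the scene. Friction and masses are not known exactly. Their poses are not given: they have to be found in the camera images.
- fittings_chest: small red steel chest fixed to the bench behind the vice, 110 deep (x) x 204 wide (y) x 66 high mm; origin at the centre of its underside, -x to its front (roughly towards the robot), +y to its left seen from the robot, z up. Its front face lies at x = -55 mm in its own frame, with two grey drawers side by side, one at y = +46 mm (left) and one at y = -46 mm (right). Each front is 70 mm wide, from 7 to 59 mm above the bench.
- left_drawer (a joint): how far the left drawer stands out, m: 0 = fully home against its stop, at most 0.055; it slides along the chest's x axis, stays where it is left, and takes about 2 N to push
- right_drawer (a joint): the same for the right drawer
- left_drawer_lip (a point): middle of the front edge of the left drawer's steel pull; moves with the drawer. The pull is a lip 44 mm wide whose vertical front edge spans 31 to 43 mm above the bench and stands 14 mm in front of the drawer's face; push on it towards the chest's +x. At home it is at (-69, +46, 38) mm in the chest's frame
- right_drawer_lip (a point): the same point of the right drawer's pull; at home at (-69, -46, 38) mm in the chest's frame
- lock_bar (a joint): travel of the yellow lock bar on top of the chest, m: 0 = fully to the right (unlocked), 0.035 = fully to the left against its stop (locked); slides along the chest's +y, stays where it is left, takes about 2 N to push. Its two hanging lugs stand 7 mm in front of the chest's face, close to the top edge, between the drawers and at the right-hand post
- lock_tab (a point): the upright yellow tab of the lock bar, 12 (x) x 10 (y) x 30 (z) mm, with an upright right side to push on and a strut sloping down at about 45 degrees on its left; the point is on its centre line, 90 mm above the bench and 10 mm below its top; it moves with the bar. At travel 0 it is at (-34, -20, 90) mm in the chest's frame. The bar and rails around it reach to 74 mm above the bench
- vice_rear (a point): middle of the upper rear edge of the fixed blue bench vice that stands between the robot and the chest; from here the vice reaches towards the robot, 55 mm to either side along y, up to 182 mm above the bench: keep the gripper's body clear of it
- case_corner (a point): upper rear right corner of the open black case, fixed on the left: its side wall (106 mm high) runs from here towards the robot, and its raised lid (410 mm high) stands from 10 to 55 mm behind this point, to the left: keep clear
- flux_tin: loose round tin, 63 mm across and 32 mm high, on the left rear of the chest's top; origin under its centre; leave it
- brass_nipple: loose brass nipple, 32 x 36 x 38 mm, on the right rear of the chest's top; origin under its centre; leave it
- solder_spool: loose spool, 76 x 72 x 44 mm, on the bench to the right of the vice; origin under its centre; leave it
- slip_pliers: loose blue-handled pliers, 58 x 200 x 13 mm, on the bench in front of the chest, left of the vice; origin under its centre; leave it
- screwdriver_cross: loose red-handled screwdriver, 29 x 209 x 36 mm, on the bench between the case and the vice; origin under its centre; leave it

How it is judged:
By the outcome, as a careful person would: the job done as asked, in the order asked, and still so for the second after the job is handed in, with the robot touching nothing.
It also fails if it takes over 54 s, if anything falls off the work surface, if the arm or the gripper's body presses on something with over 40 N, if the wrist force passes 120 N, or if a joint passes its speed limit or range.

### The arm

A 6-joint arm with a two-finger parallel gripper is mounted at the origin on a cart in front of the work surface, level with it; the furniture and walls round the work are solid. World frame = base frame: x ahead of the robot, y to its left, z up, the work surface at z = 0. Lengths are in m, angles in rad, forces in N, time in s.
With the tool pointing down it reaches from about 0.25 to 0.775 m from the base axis. Payload 4 kg.
Tool frame: the origin (TCP) lies at the centre of the arm's flange, where the gripper is bolted on; the fingertips stand ahead of it and the grasp point (between the pads) lies 180 mm ahead of it (robot.tcp_to_tips is the z of the fingertips in the tool frame, in m); z points along the fingers, y is the direction in which the jaws open and shut (so a half turn about z gives the same grasp; the last joint's range is limited). The gripper opens to 94 mm and grips with 3 to 60 N. Pads are 16 mm wide; open, the fingers measure 119 mm over their backs; the gripper's body (75 mm by 177 mm) begins 78 mm behind the grasp point.
Start: joints at [1.208, 0.087, 1.371, -0, 1.684, -0.103], TCP at [0.141, 0.532, 0.405] pointing down, gripper open.
Joint ranges: [-3.1, 3.1], [-0.76, 2.03], [0.27, 2.55], [-1.08, 4.22], [0.17, 2.65], [-2.57, 2.57]. Speed limits (rad/s): [2.79, 2.79, 3.14, 3.14, 3.14, 3.14].

### API

Orientations are given as [roll, pitch, yaw] about the fixed x, y, z axes, in that order (R = Rz(yaw) Ry(pitch) Rx(roll)).
In Python, from bench import robot gives the robot as it stands.
- The arm moves only by the tool move_arm, never from a script. Its argument "increments" is a list that holds one entry, the list of rows, each a list of 7 numbers: the opening, from 0 (shut) to 1 (fully open), then the shift along the tool's x, y, z as a fraction of full scale, then the turn, a rotation vector about the tool's x, y, z as a fraction of full scale. In form: [[[jaw, dx, dy, dz, rx, ry, rz], ...]]. A call has 1 to 8 rows; each row is the pose to reach, as a shift and turn from the pose commanded when the call began, along the tool's axes at that moment; what a row does not reach only later rows make up. Full scale, the value 1, is 0.1 m for a shift and pi/2 rad for a turn. A row lasts 1/12 s, in which the tool goes at most 41.7 mm and 7.16 degrees, less where a joint would pass 70% of its speed; a pose out of reach is approached as far as the arm can. A call with a number of a shift or a turn outside -1 to 1 is refused whole. A call with a gripper value outside its range is refused whole. The fingers move at their own pace and stop on an object; the grip force is fixed at half the most. Time passes only in rows, so rows that repeat a pose let the fingers close. It gives the time, the measured TCP pose, the force and the opening at its end, in the units of the state.
- robot.get_obs(): the state, without advancing time (a new reading comes with each control period).
- robot.snapshot(name): name is "side" or "top"; returns (picture, depth): 400x640x3 uint8, red, green, blue; 400x640 float32, m along the optical axis (not along the pixel's ray), 0 where there is no reading.
- robot.camera_params(name): a dict with "mtx" (3x3 intrinsics, pixels), "R" (3x3) and "t" (3): a world point X has camera coordinates R X + t. Camera axes: x right, y down, z forward; pixel columns grow to the right and rows downward; lengths in m; the calibration is good to about 2 mm. A picture is of the moment at which its call begins. camera_params takes no time and is no camera call.
- robot.close_job(): hands the job in, once; it reports no verdict.
The state is a dict: "time": time; "joint_positions": joint angles; "qvel": joint speeds; "joint_torque": joint torques, N m; "tool_pos": TCP position; "ee_rot": TCP orientation; "wrist_force": force on the tool from outside, world axes, zero at the start; "wrist_torque": the same for the moment, N m; "width": finger opening in m.
Only numpy, scipy, OpenCV 4.12 (cv2) and the standard library are available. Lean on these libraries where they do the work, as an engineer would, in place of code of your own. Each camera call takes 0.05 s, during which the arm holds its last target.

## Working session

There is one attempt and no reset: what is moved stays moved. The work goes in short steps, Python scripts to look and compute and a tool call to move; the robot and the scene stay as the last step left them, time stands still between calls to the robot, and variables do not carry over. Pictures are saved under pics/ and viewed, and the job is handed in when it is done.

Besides the shell and the picture viewer there is one more tool, called after "Request:" as name(argument=value, ...), one argument or row to a line, values as JSON. move_arm: Moves the arm, as the interface text tells. Its arguments: {"type":"object","properties":{"increments":{"type":"array","items":{"type":"array","items":{"type":"array","items":{"type":"number","minimum":-1,"maximum":1}}}}},"required":["increments"]}

```bash
mkdir -p pics; ls
python3 - <<'E'
from bench import robot
import cv2,numpy as np
o=robot.get_obs(); print(o, robot.tcp_to_tips)
for n in("side","top"):
    p,d=robot.snapshot(n); cv2.imwrite(f"pics/{n}0.png",p[:,:,::-1]); np.savez(f"pics/{n}0.npz",p=p,d=d)
    c=robot.camera_params(n); print(n,c['mtx'].tolist(),c['R'].tolist(),c['t'].tolist(), -c['R'].T@c['t'])
E
```

```text
pics
{'time': 0.0, 'joint_positions': array([ 1.20790067e+00,  8.79211030e-02,  1.37225332e+00, -2.99392968e-05,
        1.68357589e+00, -1.03079620e-01]), 'qvel': array([-0.00143157,  0.00061633, -0.00026162, -0.00043043,  0.0007259 ,
       -0.0008821 ]), 'joint_torque': array([-6.35636061e-04, -3.40192223e+01, -3.02424753e+01,  7.15700048e-02,
        3.30420630e-02, -1.71201041e-04]), 'tool_pos': array([0.14125213, 0.53142936, 0.40352271]), 'ee_rot': array([-3.13944339e+00, -1.92418172e-04,  2.88177307e+00]), 'wrist_force': array([ 0.77528862, -0.60698125,  0.78443023]), 'wrist_torque': array([0.01423162, 0.01689178, 0.00067415]), 'width': 0.09391831791152801} 0.1992
side [[442.7945802153429, 0.0, 312.21907652937483], [0.0, 442.7945802153429, 196.10914783810153], [0.0, 0.0, 1.0]] [[0.38226174418372105, -0.9240350151666323, -0.005937144062687379], [-0.8293582485542356, -0.3402476996261076, -0.44316633271740397], [0.4074811093641889, 0.17432955470930267, -0.8964197408949595]] [-0.3370308698813517, 0.5073876891965119, 0.7770236875518823] [ 0.2330177  -0.27424902  0.91939551]
top [[487.1216747161699, 0.0, 316.00889926349356], [0.0, 487.1216747161699, 209.35863179153753], [0.0, 0.0, 1.0]] [[0.002605147465616522, -0.9999192917844769, 0.012434754678404936], [-0.9928152836539762, -0.0040738026530006705, -0.11958769449662925], [0.11962869952380628, -0.012033870913971378, -0.9927457681607457]] [-0.12649426278889825, 0.6268525257541587, 1.3457558940866325] [ 0.46168728 -0.10773573  1.41253024]
```

View pics/side0.png

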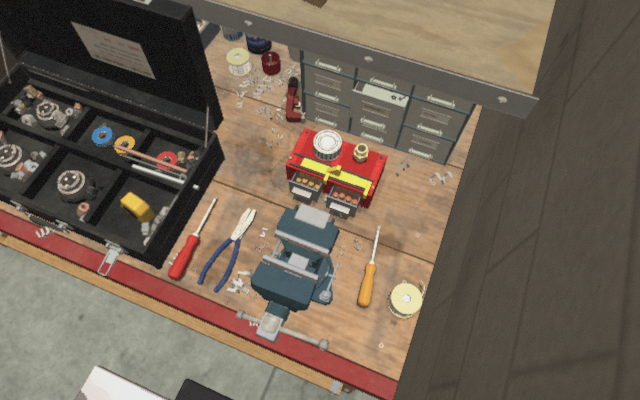

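View pics/top0.png

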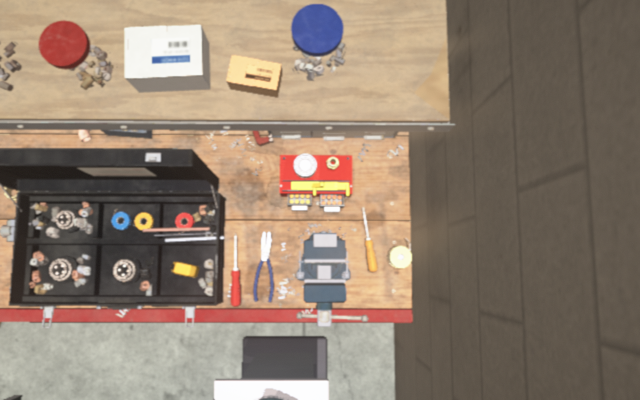

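The side view shows the red chest around (335,165), with both drawers open, and the vice at (300,255). An overhead shelf runs along the back. Next I'll measure using depth.

```bash
cat > h.py <<'E'
import numpy as np,cv2
from bench import robot
def world(n,d):
    c=robot.camera_params(n); K,R,t=c['mtx'],c['R'],c['t']
    v,u=np.mgrid[0:400,0:640]
    X=np.stack([(u-K[0,2])/K[0,0]*d,(v-K[1,2])/K[1,1]*d,d],-1)
    return (X-t)@R
def proj(n,P):
    c=robot.camera_params(n); K,R,t=c['mtx'],c['R'],c['t']
    q=(np.atleast_2d(P)@R.T+t); q=q@K.T; return q[:,:2]/q[:,2:]
E
python3 - <<'E'
from h import *
for n,(a,b,c,e) in dict(side=(270,120,400,220),top=(265,120,365,220)).items():
    z=np.load(f"pics/{n}0.npz"); p,d=z['p'],z['d']; W=world(n,d)
    cv2.imwrite(f"pics/{n}0c.png",cv2.resize(p[b:e,a:c,::-1],None,fx=6,fy=6,interpolation=cv2.INTER_CUBIC))
    hsv=cv2.cvtColor(p,cv2.COLOR_RGB2HSV); H,S,V=cv2.split(hsv)
    m=np.zeros((400,640),bool); m[b:e,a:c]=1
    red=m&((H<6)|(H>172))&(S>170)&(V>90)&(d>0)
    yel=m&(H>22)&(H<34)&(S>150)&(V>130)&(d>0)
    for nm,k in(("red",red),("yel",yel)):
        P=W[k]; print(n,nm,k.sum(),np.percentile(P,[1,10,50,90,99],axis=0).round(4).tolist())
    top=red&(abs(W[...,2]-.066)<.006)
    r=cv2.minAreaRect((W[top][:,:2]*1000).astype(np.float32)); print(n,"redtop",r)
    r=cv2.minAreaRect((W[yel][:,:2]*1000).astype(np.float32)); print("yel",r)
    t=yel&(W[...,2]>.085); print("tab",t.sum(),W[t].min(0),W[t].max(0),W[t].mean(0))
    s=(W[...,2]>.3)&(d>0)
    print("shelf",np.percentile(W[s][:,2],[5,50,95]),W[s][:,0].min())
    v=W[220:300,:,:]
E
```

```text
side red 1724 [[0.6696, -0.2247, 0.0607], [0.674, -0.2158, 0.0627], [0.7294, -0.1429, 0.0648], [0.7656, -0.034, 0.0668], [0.7769, -0.0238, 0.0684]]
side yel 82 [[0.6637, -0.2152, 0.0643], [0.6752, -0.2074, 0.0677], [0.6863, -0.1362, 0.0715], [0.6987, -0.1149, 0.0907], [0.7018, -0.0743, 0.0999]]
side redtop ((723.8491821289062, -124.03093719482422), (203.6505584716797, 111.5164566040039), 89.99945068359375)
yel ((682.8350219726562, -135.4909210205078), (159.75392150878906, 38.42262268066406), 88.97549438476562)
tab 13 [ 0.68504463 -0.14527603  0.08589324] [ 0.69501181 -0.12784513  0.1001447 ] [ 0.69050809 -0.13703591  0.09400397]
shelf [0.31571036 0.36499127 0.54512629] 0.32891674489974926
top red 1004 [[0.6716, -0.2195, 0.0597], [0.7021, -0.2078, 0.0624], [0.7325, -0.1406, 0.066], [0.7667, -0.0341, 0.0695], [0.776, -0.0253, 0.0723]]
top yel 15 [[0.685, -0.1342, 0.0762], [0.6854, -0.1318, 0.079], [0.6888, -0.1264, 0.0868], [0.6913, -0.1192, 0.0927], [0.692, -0.1182, 0.0945]]
top redtop ((723.2977294921875, -122.79267120361328), (106.88858795166016, 195.2849578857422), 0.44257912039756775)
yel ((688.8804321289062, -126.52682495117188), (17.057758331298828, 6.407565116882324), 77.3321304321289)
tab 10 [ 0.68503994 -0.13457559  0.08571425] [ 0.69210667 -0.12361466  0.09447965] [ 0.68789079 -0.12880599  0.08918722]
shelf [0.35072182 0.4411384  0.84360157] 0.17597661763982064
```

View pics/side0c.png

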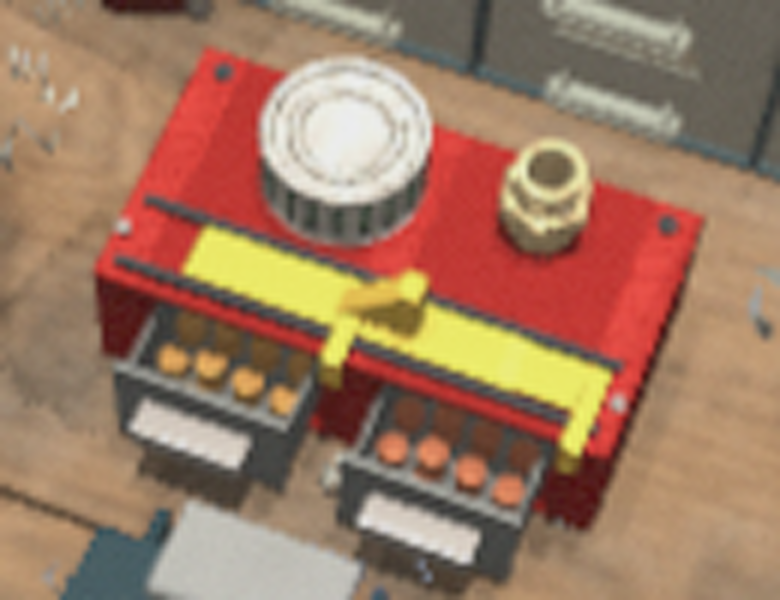

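View pics/top0c.png

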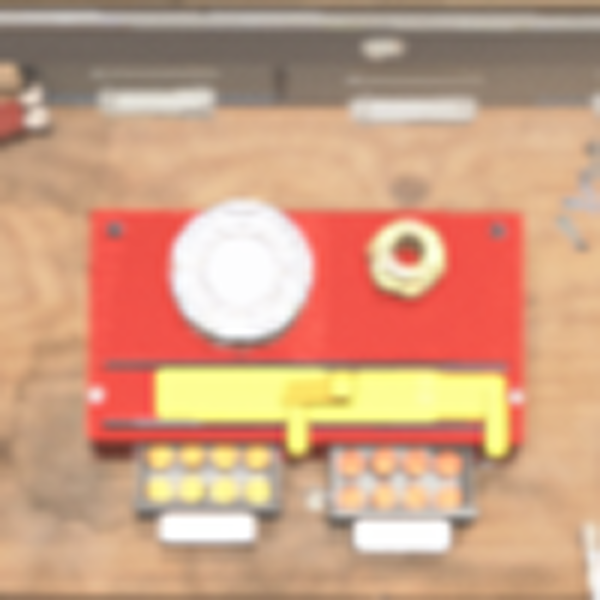

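The views agree on the chest: centre about (0.7235,-0.1235) with yaw near 0. Next I'll measure the drawer lips, vice, shelf, tab and yaw more finely.

Run:
```python
from h import *
zt=np.load("pics/top0.npz");zs=np.load("pics/side0.npz")
Wt=world("top",zt['d']);Ws=world("side",zs['d'])
for W,n in((Wt,'top'),(Ws,'side')):
    ok=(W[...,1]>-.28)&(W[...,1]<0.05)
    s=ok&(W[...,2]>.25)&(W[...,0]>.6)
    P=W[s]; print(n,"shelf",len(P), P.min(0) if len(P) else 0,P.max(0) if len(P) else 0)
    v=ok&(W[...,2]>.165)&(W[...,2]<.2)&(W[...,0]<.62)&(W[...,0]>.3)
    P=W[v]; print("vice", np.percentile(P,[1,50,99],axis=0).round(3).tolist())
    v=ok&(W[...,2]>.02)&(W[...,2]<.4)&(W[...,0]<.64)&(W[...,0]>.3)
    # max height profile by x
    for x in np.arange(.46,.66,.01):
        q=W[ok&(abs(W[...,0]-x)<.005)&(W[...,2]>.02)&(W[...,2]<.25)]
        print(round(x,2), len(q), (q[:,2].max().round(3), q[q[:,2]>.1][:,1].min().round(3) if (q[:,2]>.1).any() else 0, q[q[:,2]>.1][:,1].max().round(3) if (q[:,2]>.1).any() else 0) if len(q) else '')
    # top-view lips: white labels
    for nm,(y0,y1) in dict(L=(-.115,-.04),R=(-.205,-.13)).items():
        q=(W[...,0]<.668)&(W[...,0]>.56)&(W[...,1]>y0)&(W[...,1]<y1)&(W[...,2]>.025)&(W[...,2]<.065)
        P=W[q]
        for z0 in(.028,.034,.04,.046,.052,.058):
            s=P[abs(P[:,2]-z0)<.003]
            if len(s)>3: print(nm,z0,len(s),np.percentile(s[:,0],[2,10,50]).round(4),np.percentile(s[:,1],[5,95]).round(4))
# yaw from top red edges
P=zt['p'];hsv=cv2.cvtColor(P,cv2.COLOR_RGB2HSV);H,S,V=cv2.split(hsv)
m=((H<6)|(H>172))&(S>150)&(V>120);m[:145]=0;m[200:]=0;m[:,:270]=0;m[:,360:]=0
c=robot.camera_params('top')
pts=[]
for u in range(285,350):
    r=np.where(m[:,u])[0]
    if len(r): pts.append((u,r.min()))
def plane(u,v,z):
    K,R,t=c['mtx'],c['R'],c['t'];C=-R.T@t
    d=R.T@np.linalg.solve(K,[u,v,1]);return C+d*(z-C[2])/d[2]
Q=np.array([plane(u,v-.5,.066) for u,v in pts]); 
k=np.abs(Q[:,0]-np.median(Q[:,0]))<.003
print("rear edge fit",np.polyfit(Q[k,1],Q[k,0],1),np.median(Q[k,0]))
for v in(165,175,185):
    r=np.where(m[v])[0];print(plane(r.min()-.5,v,.066),plane(r.max()+.5,v,.066))
```

```text
top shelf 19112 [ 0.7732999  -0.27994978  0.3051038 ] [1.07746277 0.04997295 0.51162891]
vice [[0.38, -0.198, 0.167], [0.482, -0.146, 0.176], [0.547, -0.093, 0.186]]
0.46 167 (np.float64(0.121), np.float64(-0.164), np.float64(-0.129))
0.47 160 (np.float64(0.139), np.float64(-0.181), np.float64(-0.111))
0.48 213 (np.float64(0.183), np.float64(-0.196), np.float64(-0.095))
0.49 187 (np.float64(0.182), np.float64(-0.199), np.float64(-0.093))
0.5 194 (np.float64(0.182), np.float64(-0.199), np.float64(-0.093))
0.51 182 (np.float64(0.183), np.float64(-0.199), np.float64(-0.092))
0.52 178 (np.float64(0.189), np.float64(-0.197), np.float64(-0.092))
0.53 164 (np.float64(0.189), np.float64(-0.197), np.float64(-0.092))
0.54 134 (np.float64(0.188), np.float64(-0.191), np.float64(-0.1))
0.55 59 (np.float64(0.187), np.float64(-0.179), np.float64(-0.11))
0.56 2 (np.float64(0.024), 0, 0)
0.57 0 
0.58 0 
0.59 0 
0.6 0 
0.61 0 
0.62 30 (np.float64(0.049), 0, 0)
0.63 109 (np.float64(0.055), 0, 0)
0.64 163 (np.float64(0.064), 0, 0)
0.65 86 (np.float64(0.052), 0, 0)
L 0.028 25 [0.6493 0.6522 0.6639] [-0.0
[... 1817 characters left out ...]
L 0.052 39 [0.6375 0.6385 0.6395] [-0.11   -0.0516]
L 0.058 53 [0.6384 0.6391 0.6407] [-0.1088 -0.0472]
R 0.028 38 [0.6234 0.6351 0.6607] [-0.1995 -0.1384]
R 0.034 39 [0.621  0.6215 0.6229] [-0.2028 -0.1385]
R 0.04 139 [0.6213 0.6224 0.6309] [-0.2011 -0.1386]
R 0.046 69 [0.6219 0.6231 0.6352] [-0.2022 -0.1375]
R 0.052 42 [0.6346 0.6348 0.6356] [-0.2017 -0.1413]
R 0.058 61 [0.6349 0.6352 0.637 ] [-0.2006 -0.139 ]
rear edge fit [0.01432305 0.77994465] 0.7774426816687228
[ 0.74919442 -0.02103599  0.066     ] [ 0.75026166 -0.22374891  0.066     ]
[ 0.72062297 -0.02136632  0.066     ] [ 0.72163416 -0.2235738   0.066     ]
[ 0.69223331 -0.03008438  0.066     ] [ 0.69232608 -0.04966463  0.066     ]
```

Measured: chest centre (0.723,-0.1225), yaw about -0.014 rad. The left lip is at x=0.6245 and the right at 0.6215. Home is about 0.654. The vice's rear edge is at x≈0.556 and the shelf starts at x>0.773.

With the jaws open, the two fingers (±53 mm) meet both lips at once. I'll approach above the vice, turned so the jaws lie along the chest's y axis.

Request:
move_arm(
  increments=[
    [[1,-0.3,-0.25,-0.3,0,0,-0.05],[1,-0.6,-0.5,-0.3,0,0,-0.1],[1,-0.93,-0.77,-0.3,0,0,-0.157],[1,-0.93,-0.77,-0.3,0,0,-0.157],[1,-0.93,-0.77,-0.3,0,0,-0.157]],
  ],
)

```text
time: 0.52
tool_pos: [0.2124, 0.4318, 0.4348]
ee_rot: [3.141, 0.0, 3.124]
wrist_force: [-0.1, 0.2, -0.7]
width: 0.0939
```

Request:
move_arm(
  increments=[
    [[1,-0.22,-0.33,0,0,0,0],[1,-0.45,-0.66,0,0,0,0],[1,-0.7,-1,0,0,0,0]],
  ],
)

```text
time: 0.77
tool_pos: [0.2794, 0.333, 0.434]
ee_rot: [3.142, -0.001, 3.132]
wrist_force: [0.5, 0.3, 0.8]
width: 0.0941
```

Request:
move_arm(
  increments=[
    [[1,-0.22,-0.33,0,0,0,0],[1,-0.45,-0.66,0,0,0,0],[1,-0.7,-1,0,0,0,0]],
  ],
)

```text
time: 1.02
tool_pos: [0.3483, 0.2319, 0.4342]
ee_rot: [3.141, -0.001, 3.13]
wrist_force: [0.8, 0.2, -0.9]
width: 0.094
```

Request:
move_arm(
  increments=[
    [[1,-0.22,-0.33,0,0,0,0],[1,-0.45,-0.66,0,0,0,0],[1,-0.7,-1,0,0,0,0]],
  ],
)

```text
time: 1.27
tool_pos: [0.4171, 0.1313, 0.4343]
ee_rot: [3.14, -0.0, 3.129]
wrist_force: [0.3, 1.7, -0.3]
width: 0.0936
```

Request:
move_arm(
  increments=[
    [[1,-0.22,-0.33,0,0,0,0],[1,-0.45,-0.66,0,0,0,0],[1,-0.7,-1,0,0,0,0]],
  ],
)

```text
time: 1.52
tool_pos: [0.4859, 0.0307, 0.4341]
ee_rot: [3.14, -0.001, 3.129]
wrist_force: [1.4, 0.6, -0.1]
width: 0.0935
```

Request:
move_arm(
  increments=[
    [[1,-0.22,-0.33,0,0,0,0],[1,-0.45,-0.66,0,0,0,0],[1,-0.7,-1,0,0,0,0],[1,-0.7,-1,0,0,0,0],[1,-0.7,-1,0,0,0,0]],
  ],
)

```text
time: 1.93
tool_pos: [0.5552, -0.0703, 0.4322]
ee_rot: [3.14, -0.004, 3.126]
wrist_force: [-0.3, 0.5, 0.3]
width: 0.0938
```

Request:
move_arm(
  increments=[
    [[1,-0.24,-0.26,0,0,0,0],[1,-0.49,-0.52,0,0,0,0],[1,-0.49,-0.52,0,0,0,0],[1,-0.49,-0.52,0,0,0,0]],
  ],
)

```text
time: 2.27
tool_pos: [0.6027, -0.1212, 0.433]
ee_rot: [3.14, -0.003, 3.129]
wrist_force: [-1.1, 0.8, 0.2]
width: 0.0944
```

Run:
```python
from h import *
for n in("side","top"):
    p,d=robot.snapshot(n); cv2.imwrite(f"pics/{n}1.png",p[:,:,::-1]); np.savez(f"pics/{n}1.npz",p=p,d=d)
    W=world(n,d); k=(d>0)&(W[...,2]>.22)&(W[...,2]<.27)&(abs(W[...,0]-.604)<.1)&(abs(W[...,1]+.122)<.12)
    print(n,k.sum(), np.percentile(W[k],[2,98],axis=0) if k.any() else '')
print(robot.get_obs()['tool_pos'])
```

```text
side 193 [[ 0.59108156 -0.18104873  0.23505268]
 [ 0.60951972 -0.06450104  0.26948568]]
top 4 [[ 0.60078607 -0.07424983  0.26489405]
 [ 0.6072565  -0.07417622  0.26863621]]
[ 0.60157577 -0.12030843  0.43479772]
```

View pics/side1.png

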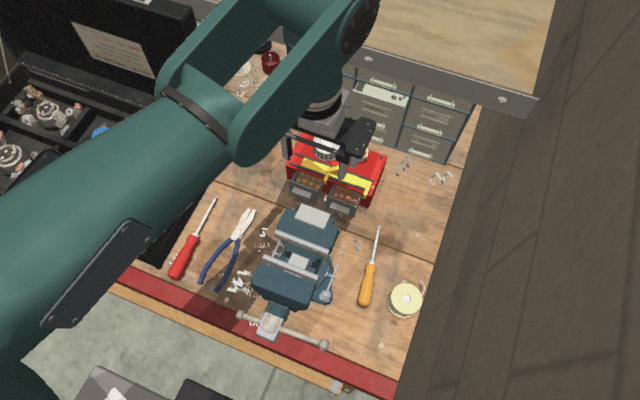

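View pics/top1.png

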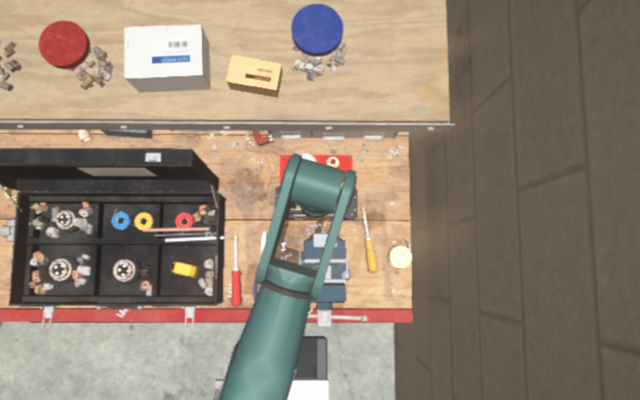

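The arm is over the gap behind the vice. The finger spans x from 0.592 to 0.610, and the picture confirms the jaws lie along y. Before going down I'll check clearance between the arm and the shelf.

Run:
```python
from h import *
for n in("side","top"):
    d0=np.load(f"pics/{n}0.npz")['d'];d1=np.load(f"pics/{n}1.npz")['d']
    W=world(n,d1);k=(d1>0)&(d0-d1>.03)&(W[...,0]>.55)
    for z in np.arange(.2,.8,.04):
        q=W[k&(abs(W[...,2]-z)<.02)]
        if len(q)>5: print(n,round(z,2),len(q),'xmax',np.percentile(q[:,0],99).round(3))
    W=world(n,d0)
    q=W[(d0>0)&(abs(W[...,1]+.12)<.15)&(W[...,0]>.75)]
    for z in np.arange(.1,.8,.05):
        s=q[abs(q[:,2]-z)<.025]
        if len(s)>5: print(n,'shelf',round(z,2),len(s),'xmin',np.percentile(s[:,0],1).round(3))
```

```text
side 0.24 134 xmax 0.61
side 0.28 216 xmax 0.609
side 0.32 66 xmax 0.611
side 0.36 1988 xmax 0.632
side 0.4 613 xmax 0.634
side 0.44 760 xmax 0.628
side 0.48 363 xmax 0.617
side 0.52 158 xmax 0.596
side 0.56 1932 xmax 0.611
side 0.6 3088 xmax 0.613
side 0.64 234 xmax 0.578
side shelf 0.1 2025 xmin 0.752
side shelf 0.15 1952 xmin 0.817
side shelf 0.2 2305 xmin 0.819
side shelf 0.25 203 xmin 0.846
side shelf 0.3 1103 xmin 0.777
side shelf 0.35 10772 xmin 0.778
top 0.32 7 xmax 0.61
top 0.36 505 xmax 0.633
top 0.4 10 xmax 0.581
top 0.44 95 xmax 0.589
top 0.48 74 xmax 0.583
top 0.52 22 xmax 0.578
top 0.56 73 xmax 0.61
top 0.6 1653 xmax 0.65
top 0.64 1731 xmax 0.635
top shelf 0.1 360 xmin 0.75
top shelf 0.15 199 xmin 0.814
top shelf 0.3 343 xmin 0.778
top shelf 0.35 12992 xmin 0.779
top shelf 0.4 1513 xmin 0.842
top shelf 0.45 318 xmin 0.87
top shelf 0.5 2203 xmin 0.879
```

Request:
move_arm(
  increments=[
    [[1,0,0,0.3,0,0,0],[1,0,0,0.6,0,0,0],[1,0,0,0.8,0,0,0],[1,0,0,1,0,0,0],[1,0,0,1,0,0,0],[1,0,0,1,0,0,0]],
  ],
)

```text
time: 2.87
tool_pos: [0.601, -0.1206, 0.3347]
ee_rot: [3.141, -0.001, 3.13]
wrist_force: [0.6, 0.6, 0.7]
width: 0.0941
```

Request:
move_arm(
  increments=[
    [[1,0,0,0.2,0,0,0],[1,0,0,0.4,0,0,0],[1,0,0,0.6,0,0,0],[1,0,0,0.7,0,0,0],[1,0,0,0.7,0,0,0],[1,0,0,0.7,0,0,0]],
  ],
)

```text
time: 3.37
tool_pos: [0.6021, -0.1219, 0.2662]
ee_rot: [-3.141, 0.002, 3.129]
wrist_force: [-0.6, 0.4, 0.0]
width: 0.0943
```

Request:
move_arm(
  increments=[
    [[1,0,0,0.15,0,0,0],[1,0,0,0.3,0,0,0],[1,0,0,0.36,0,0,0],[1,0,0,0.36,0,0,0],[1,0,0,0.36,0,0,0]],
  ],
)

```text
time: 3.78
tool_pos: [0.6022, -0.1223, 0.23]
ee_rot: [-3.141, 0.002, 3.128]
wrist_force: [-0.2, -0.3, -0.1]
width: 0.094
```

Request:
move_arm(
  increments=[
    [[1,-0.05,0,0,0,0,0],[1,-0.1,0,0,0,0,0],[1,-0.15,0,0,0,0,0],[1,-0.2,0,0,0,0,0],[1,-0.2,0,0,0,0,0]],
  ],
)

```text
time: 4.2
tool_pos: [0.6228, -0.1226, 0.2291]
ee_rot: [-3.141, 0.001, 3.129]
wrist_force: [-0.0, -0.5, -0.1]
width: 0.0938
```

Request:
move_arm(
  increments=[
    [[1,-0.05,0,0,0,0,0],[1,-0.1,0,0,0,0,0]],
  ],
)

```text
time: 4.37
tool_pos: [0.6318, -0.1226, 0.2287]
ee_rot: [3.141, -0.001, 3.128]
wrist_force: [-3.4, -0.1, 2.6]
width: 0.0939
```

Run:
```python
from h import *
p,d=robot.snapshot("side"); cv2.imwrite("pics/side2.png",cv2.resize(p[120:230,260:410,::-1],None,fx=5,fy=5,interpolation=cv2.INTER_CUBIC))
o=robot.get_obs();print(o['tool_pos'],o['wrist_force'])
```

```text
[ 0.6327657  -0.12257287  0.22861572] [-1.05714474 -0.35358043  0.761267  ]
```

View pics/side2.png

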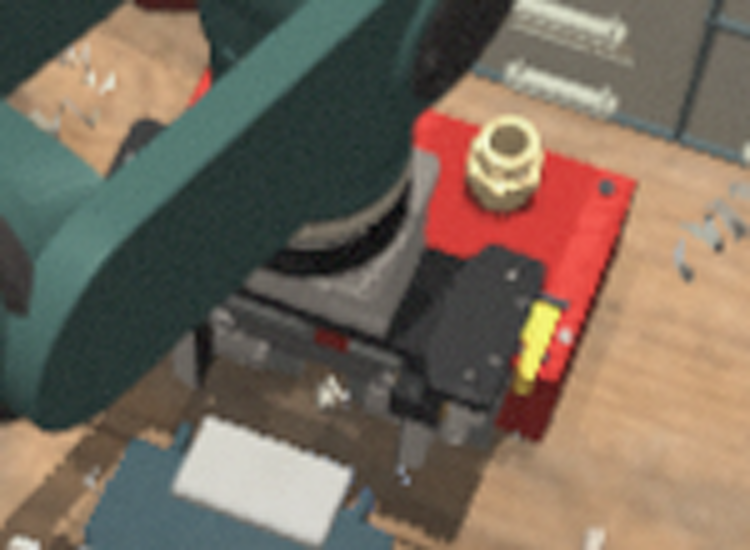

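The picture shows both fingers in front of the drawers, the push force registering, and the vice clear. I'll carry on to the stop.

Request:
move_arm(
  increments=[
    [[1,-0.04,0,0,0,0,0],[1,-0.08,0,0,0,0,0],[1,-0.12,0,0,0,0,0]],
  ],
)

```text
time: 4.67
tool_pos: [0.6441, -0.1227, 0.2285]
ee_rot: [3.141, -0.001, 3.128]
wrist_force: [-3.3, 0.7, 2.3]
width: 0.0942
```

Request:
move_arm(
  increments=[
    [[1,-0.01,0,0,0,0,0],[1,-0.02,0,0,0,0,0],[1,-0.03,0,0,0,0,0]],
  ],
)

```text
time: 4.92
tool_pos: [0.6464, -0.1227, 0.2285]
ee_rot: [3.141, -0.003, 3.129]
wrist_force: [-7.4, 1.2, 3.8]
width: 0.0938
```

Request:
move_arm(
  increments=[
    [[1,-0.01,0,0,0,0,0],[1,-0.02,0,0,0,0,0],[1,-0.03,0,0,0,0,0],[1,-0.03,0,0,0,0,0]],
  ],
)

```text
time: 5.25
tool_pos: [0.6478, -0.1228, 0.2285]
ee_rot: [3.141, -0.009, 3.13]
wrist_force: [-12.8, 0.7, 7.6]
width: 0.094
```

Run:
```python
from h import *
o=robot.get_obs();print(o['tool_pos'],o['wrist_force'],o['wrist_torque'],o['ee_rot'])
```

```text
[ 0.6478067  -0.12277736  0.22848672] [-12.75625378   0.74782231   7.55622897] [0.43866132 2.2975134  0.62726362] [ 3.14084633 -0.0093162   3.12990106]
```

The wrist torque suggests most of the load is on the left finger, so the left drawer is at its stop. I'll turn slightly to push the right one firmly too.

Request:
move_arm(
  increments=[
    [[1,0,0,0,0,0,-0.01],[1,-0.01,0,0,0,0,-0.02],[1,-0.02,0,0,0,0,-0.03],[1,-0.02,0,0,0,0,-0.03]],
  ],
)

```text
time: 5.58
tool_pos: [0.6481, -0.1232, 0.2285]
ee_rot: [3.14, -0.016, -3.111]
wrist_force: [-19.4, 2.0, 11.5]
width: 0.0937
```

Run:
```python
from h import *
o=robot.get_obs();print(o['tool_pos'],o['wrist_force'],o['wrist_torque'],o['ee_rot'])
```

```text
[ 0.64809435 -0.12319189  0.22845621] [-19.38214166   1.96516757  11.51369255] [-0.27974134  3.62779137 -1.03954251] [ 3.14047388 -0.01627186 -3.1105873 ]
```

Force has shifted to the right (19 N, torque sign reversed), so both drawers are seated. I'll back off, lift and look.

Request:
move_arm(
  increments=[
    [[1,0.1,0,0,0,0,0],[1,0.25,0,0,0,0,0.02],[1,0.38,0,0,0,0,0.03],[1,0.38,0,0,0,0,0.03],[1,0.38,0,0,0,0,0.03]],
  ],
)

```text
time: 6.0
tool_pos: [0.6142, -0.1243, 0.229]
ee_rot: [-3.141, 0.003, 3.128]
wrist_force: [0.2, -0.3, -0.9]
width: 0.0938
```

Request:
move_arm(
  increments=[
    [[0.5,0,0,-0.25,0,0,0],[0,0,0,-0.5,0,0,0],[0,0,0,-0.8,0,0,0],[0,0,0,-1,0,0,0],[0,0,0,-1,0,0,0],[0,0,0,-1,0,0,0]],
  ],
)

```text
time: 6.5
tool_pos: [0.6149, -0.1242, 0.3304]
ee_rot: [-3.141, 0.005, 3.129]
wrist_force: [0.5, 0.1, -1.4]
width: 0.0573
```

Request:
move_arm(
  increments=[
    [[0,0.2,-0.3,0,0,0,0],[0,0.4,-0.6,0,0,0,0],[0,0.6,-1,0,0,0,0],[0,0.6,-1,0,0,0,0]],
  ],
)

```text
time: 6.83
tool_pos: [0.5502, -0.2279, 0.326]
ee_rot: [-3.14, -0.004, 3.123]
wrist_force: [0.9, 1.0, 0.2]
width: 0.031
```

Run:
```python
from h import *
for n,(a,b,c,e) in dict(side=(260,120,410,230),top=(265,120,365,220)).items():
    p,d=robot.snapshot(n); cv2.imwrite(f"pics/{n}3.png",cv2.resize(p[b:e,a:c,::-1],None,fx=5,fy=5,interpolation=cv2.INTER_CUBIC))
    W=world(n,d)
    for nm,(y0,y1) in dict(L=(-.115,-.04),R=(-.205,-.13)).items():
        P=W[(d>0)&(W[...,0]<.68)&(W[...,0]>.56)&(W[...,1]>y0)&(W[...,1]<y1)]
        for z0 in(.034,.04,.046):
            s=P[abs(P[:,2]-z0)<.003]
            if len(s)>3: print(n,nm,z0,len(s),np.percentile(s[:,0],[2,10]).round(4))
print(robot.get_obs()['tool_pos'])
```

```text
side L 0.034 25 [0.6555 0.6558]
side L 0.04 96 [0.6555 0.6562]
side L 0.046 50 [0.6553 0.6578]
top L 0.04 40 [0.6563 0.6565]
top L 0.046 56 [0.6557 0.6585]
top R 0.034 5 [0.6692 0.6692]
top R 0.04 37 [0.6566 0.6568]
top R 0.046 49 [0.6562 0.6565]
[ 0.55188661 -0.22471609  0.32633727]
```

View pics/side3.png

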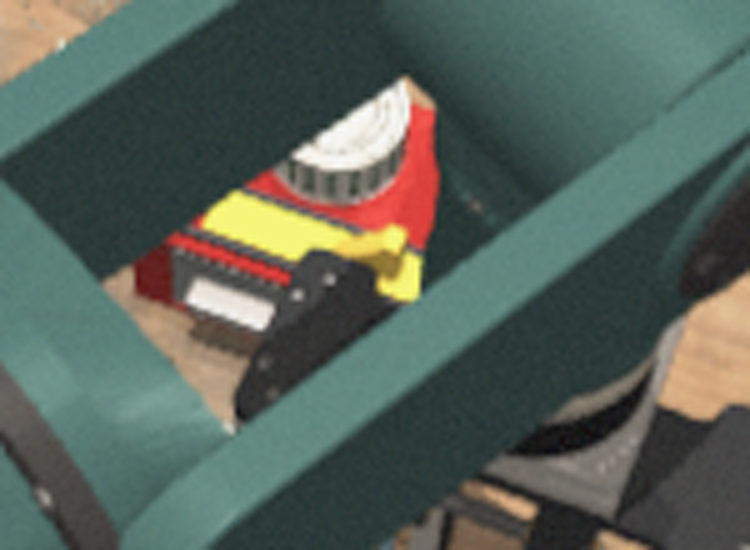

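View pics/top3.png

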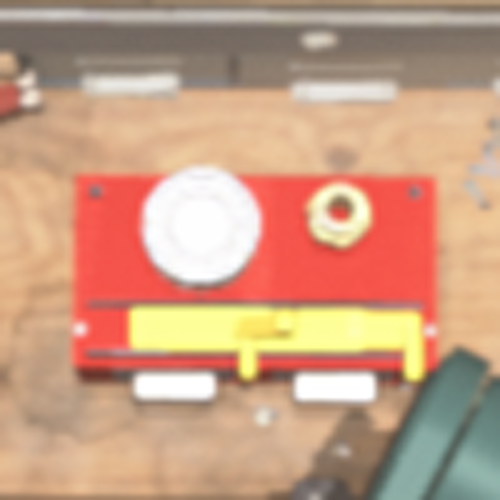

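Both pictures show the drawers flush, with both lips at x≈0.656 and level with each other. The tab is still at the right. Next: jaws shut, right of the tab and above it.

Request:
move_arm(
  increments=[
    [[0,-0.3,0.1,0,0,0,0],[0,-0.6,0.2,0,0,0,0],[0,-0.9,0.3,0,0,0,0],[0,-0.9,0.3,0,0,0,0],[0,-0.9,0.3,0,0,0,0]],
  ],
)

```text
time: 7.35
tool_pos: [0.6445, -0.1923, 0.3259]
ee_rot: [3.14, -0.003, 3.132]
wrist_force: [0.2, -0.3, 0.4]
width: 0.0007
```

Request:
move_arm(
  increments=[
    [[0,-0.2,0.1,0,0,0,0],[0,-0.4,0.14,0,0,0,0],[0,-0.48,0.14,0,0,0,0],[0,-0.48,0.14,0,0,0,0],[0,-0.48,0.14,0,0,0,0]],
  ],
)

```text
time: 7.77
tool_pos: [0.6907, -0.1808, 0.328]
ee_rot: [3.141, -0.002, 3.129]
wrist_force: [0.2, 0.3, -1.0]
width: 0.0004
```

Request:
move_arm(
  increments=[
    [[0,0,0,0.15,0,0,0],[0,0,0,0.3,0,0,0],[0,0,0,0.46,0,0,0],[0,0,0,0.46,0,0,0],[0,0,0,0.46,0,0,0]],
  ],
)

```text
time: 8.18
tool_pos: [0.69, -0.1813, 0.2816]
ee_rot: [3.141, -0.003, 3.128]
wrist_force: [0.8, -0.6, 0.5]
width: 0.0006
```

Run:
```python
from h import *
for n,(a,b,c,e) in dict(side=(260,100,410,210)).items():
    p,d=robot.snapshot(n); cv2.imwrite(f"pics/{n}4.png",cv2.resize(p[b:e,a:c,::-1],None,fx=5,fy=5,interpolation=cv2.INTER_CUBIC))
o=robot.get_obs();print(o['tool_pos'],o['wrist_force'])
```

```text
[ 0.6904675  -0.18141333  0.28314563] [0.80034347 0.34070196 0.8387239 ]
```

View pics/side4.png

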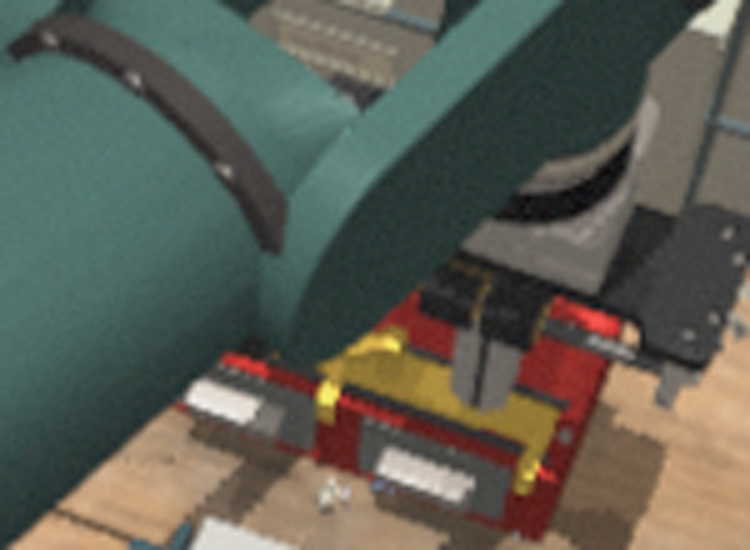

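The shut fingers stand over the bar just right of the tab. I'll push left in steps.

Request:
move_arm(
  increments=[
    [[0,0,0.08,0,0,0,0],[0,0,0.16,0,0,0,0],[0,0,0.22,0,0,0,0],[0,0,0.27,0,0,0,0],[0,0,0.32,0,0,0,0],[0,0,0.37,0,0,0,0],[0,0,0.42,0,0,0,0]],
  ],
)

```text
time: 8.82
tool_pos: [0.6918, -0.1389, 0.2833]
ee_rot: [-3.141, 0.001, 3.128]
wrist_force: [-0.2, -2.2, 1.3]
width: 0.0002
```

Request:
move_arm(
  increments=[
    [[0,0,0.04,0,0,0,0],[0,0,0.08,0,0,0,0],[0,0,0.11,0,0,0,0]],
  ],
)

```text
time: 9.07
tool_pos: [0.6918, -0.1277, 0.2826]
ee_rot: [3.141, 0.0, 3.129]
wrist_force: [0.9, -2.1, 0.7]
width: 0.0
```

Request:
move_arm(
  increments=[
    [[0,0,0.01,0,0,0,0],[0,0,0.03,0,0,0,0],[0,0,0.04,0,0,0,0],[0,0,0.04,0,0,0,0]],
  ],
)

```text
time: 9.4
tool_pos: [0.6918, -0.1247, 0.2826]
ee_rot: [-3.14, 0.0, 3.128]
wrist_force: [-0.3, -3.4, 0.1]
width: 0.0004
```

Request:
move_arm(
  increments=[
    [[0,0,0.02,0,0,0,0],[0,0,0.04,0,0,0,0],[0,0,0.04,0,0,0,0]],
  ],
)

```text
time: 9.65
tool_pos: [0.6917, -0.1233, 0.2827]
ee_rot: [-3.134, 0.0, 3.126]
wrist_force: [-0.4, -11.1, 0.0]
width: 0.0002
```

Request:
move_arm(
  increments=[
    [[0,0,0.02,0,0,0,0],[0,0,0.03,0,0,0,0],[0,0,0.03,0,0,0,0]],
  ],
)

```text
time: 9.9
tool_pos: [0.6917, -0.1224, 0.2827]
ee_rot: [-3.129, 0.001, 3.124]
wrist_force: [-0.0, -15.3, -1.0]
width: 0.0001
```

The force climbs to 15 N with almost no motion, so the bar is on its stop. I'll back off to the right, lift and clear away to inspect.

Request:
move_arm(
  increments=[
    [[0,0,-0.15,0,0,0,0],[0,0,-0.3,0,0,0,0],[0,0,-0.3,0,0,0,0],[0,0,-0.3,0,0,0,0]],
  ],
)

```text
time: 10.23
tool_pos: [0.6914, -0.1477, 0.2821]
ee_rot: [3.139, -0.001, 3.127]
wrist_force: [-0.1, 0.4, 0.5]
width: 0.0004
```

Request:
move_arm(
  increments=[
    [[0,0,0,-0.3,0,0,0],[0,0,0,-0.6,0,0,0],[0,0,0,-0.8,0,0,0],[0,0,0,-0.8,0,0,0]],
  ],
)

```text
time: 10.57
tool_pos: [0.6921, -0.1461, 0.3697]
ee_rot: [-3.14, 0.011, 3.13]
wrist_force: [0.5, -0.4, 0.5]
width: 0.0006
```

Request:
move_arm(
  increments=[
    [[0,0.3,-0.3,0,0,0,0],[0,0.6,-0.6,0,0,0,0],[0,1,-0.9,0,0,0,0],[0,1,-0.9,0,0,0,0]],
  ],
)

```text
time: 10.9
tool_pos: [0.5869, -0.238, 0.3609]
ee_rot: [3.141, -0.005, 3.125]
wrist_force: [0.1, 0.2, 0.2]
width: 0.0006
```

Request:
move_arm(
  increments=[
    [[0,0.3,-0.3,0,0,0,0],[0,0.6,-0.6,0,0,0,0],[0,0.9,-0.9,0,0,0,0],[0,1,-1,0,0,0,0],[0,1,-1,0,0,0,0]],
  ],
)

```text
time: 11.32
tool_pos: [0.4869, -0.3363, 0.3615]
ee_rot: [3.14, -0.002, 3.124]
wrist_force: [0.5, 0.1, -0.3]
width: 0.0004
```

Run:
```python
from h import *
for n,(a,b,c,e) in dict(side=(260,110,410,220),top=(265,120,365,220)).items():
    p,d=robot.snapshot(n); cv2.imwrite(f"pics/{n}5.png",cv2.resize(p[b:e,a:c,::-1],None,fx=5,fy=5,interpolation=cv2.INTER_CUBIC))
    W=world(n,d);hsv=cv2.cvtColor(p,cv2.COLOR_RGB2HSV); H,S,V=cv2.split(hsv)
    y=(d>0)&(W[...,2]>.085)&(W[...,2]<.105)&(abs(W[...,0]-.69)<.02)&(abs(W[...,1]+.12)<.08)
    if y.any(): print(n,"tab",y.sum(),W[y].min(0).round(4),W[y].max(0).round(4),W[y].mean(0).round(4))
    for nm,(y0,y1) in dict(L=(-.115,-.04),R=(-.205,-.13)).items():
        P=W[(d>0)&(W[...,0]<.68)&(W[...,0]>.56)&(W[...,1]>y0)&(W[...,1]<y1)&(abs(W[...,2]-.04)<.004)]
        if len(P)>3: print(n,nm,len(P),np.percentile(P[:,0],[2,10]).round(4))
o=robot.get_obs();print(o['time'],o['tool_pos'],o['wrist_force'])
```

```text
side tab 48 [ 0.683  -0.1146  0.0851] [ 0.6963 -0.0972  0.1018] [ 0.6883 -0.1071  0.0938]
side L 146 [0.655  0.6561]
top tab 32 [ 0.6846 -0.1126  0.0851] [ 0.6957 -0.0932  0.1015] [ 0.6898 -0.104   0.0943]
top L 49 [0.6562 0.6564]
top R 47 [0.6564 0.6567]
11.4167 [ 0.48921018 -0.33410644  0.36174962] [0.48637661 0.09035597 1.1018599 ]
```

View pics/side5.png

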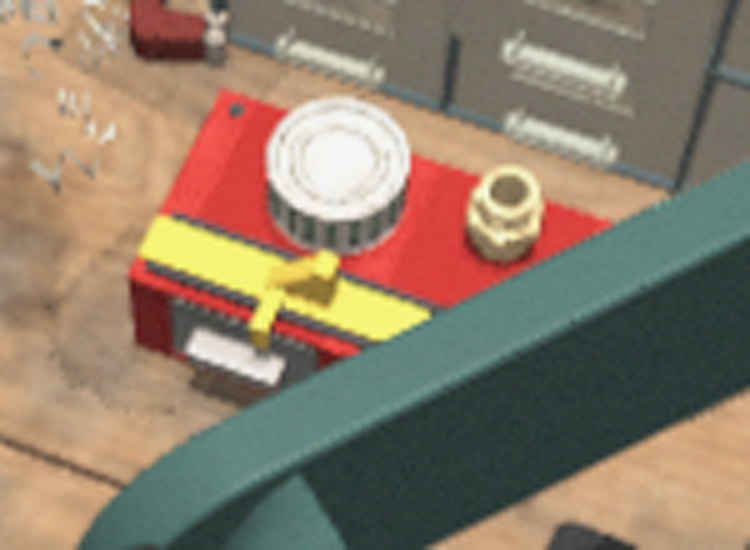

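View pics/top5.png

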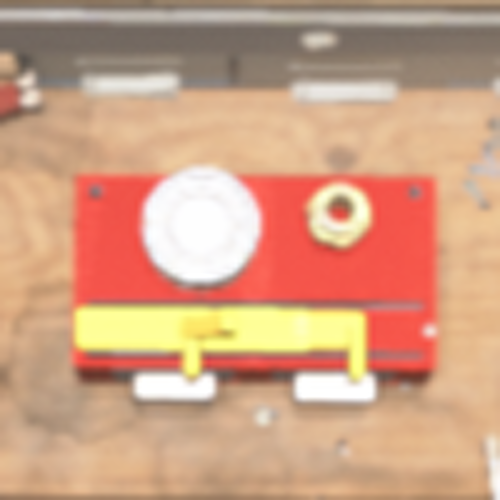

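The bar has moved left, both drawers are still home, and the tin and nipple haven't moved. I measure 31-32 mm of bar travel, though, against the 35 mm stated, so I'll check the tab before and after with the same method.

```bash
python3 - <<'E'
from h import *
def ana(n,p,d,tag):
    W=world(n,d)
    y=(d>0)&(W[...,2]>.085)&(W[...,2]<.105)&(abs(W[...,0]-.69)<.02)&(abs(W[...,1]+.12)<.08)
    print(tag,n,y.sum(),"ymin pct",np.percentile(W[y][:,1],[1,5,10,50]).round(4))
    hsv=cv2.cvtColor(p,cv2.COLOR_RGB2HSV);H,S,V=cv2.split(hsv)
    k=(H>20)&(H<36)&(S>110)&(V>120)&(abs(W[...,0]-.69)<.03)&(abs(W[...,1]+.12)<.13)&(W[...,2]>.064)&(W[...,2]<.08)
    b=W[k&(abs(W[...,0]-.690)<.008)]
    print("  bar y", np.percentile(b[:,1],[0,2,98,100]).round(4), len(b))
    lug=k&(W[...,0]<.668); l=W[lug]; print("  lugs",len(l),np.sort(l[:,1]).round(4)[[0,-1]] if len(l) else '', [ (l[l[:,1]>m][:,1].mean().round(4),l[l[:,1]<m][:,1].mean().round(4)) for m in [l[:,1].mean()]] if len(l)>2 else '')
for n in("top","side"):
    z=np.load(f"pics/{n}0.npz"); ana(n,z['p'],z['d'],"before")
    p,d=robot.snapshot(n); np.savez(f"pics/{n}6.npz",p=p,d=d); ana(n,p,d,"after")
# predicted pixels for tab right edge top, for travel t
c,s=np.cos(-.013),np.sin(-.013)
for t in(0,3.5,31.5,35):
    P=[]
    for dx in(-40,-28):
        x,y=dx,-20+t-5; P.append([.724+(c*x-s*y)/1e3,-.1225+(s*x+c*y)/1e3,.1])
    print(t,[proj(n,P).round(1).tolist() for n in("top","side")])
for i in(0,6):
  for n,(a,b,cc,e) in dict(top=(305,175,335,195),side=(305,150,350,185)).items():
    z=np.load(f"pics/{n}{i}.npz"); cv2.imwrite(f"pics/z{n}{i}.png",cv2.resize(z['p'][b:e,a:cc,::-1],None,fx=16,fy=16,interpolation=cv2.INTER_NEAREST))
E
python3 -c "
import cv2,numpy as np
a=[cv2.imread(f'pics/z{k}.png') for k in('top0','top6')];cv2.imwrite('pics/zt.png',np.vstack(a))"
```

```text
before top 30 ymin pct [-0.1427 -0.1427 -0.1427 -0.1345]
  bar y [-0.2136 -0.2132 -0.0539 -0.0539] 88
  lugs 10 [-0.2157 -0.1182] [(np.float64(-0.1197), np.float64(-0.2129))]
after top 33 ymin pct [-0.1125 -0.1125 -0.1125 -0.1043]
  bar y [-0.1826 -0.1825 -0.0233 -0.0232] 79
  lugs 5 [-0.1795 -0.085 ] [(np.float64(-0.0877), np.float64(-0.1795))]
before side 51 ymin pct [-0.1454 -0.1452 -0.1444 -0.1391]
  bar y [-0.215  -0.2122 -0.0576 -0.0532] 432
  lugs 20 [-0.2148 -0.1172] [(np.float64(-0.1199), np.float64(-0.2119))]
after side 49 ymin pct [-0.1139 -0.1138 -0.1135 -0.1075]
  bar y [-0.1451 -0.1386 -0.0271 -0.0248] 295
  lugs 13 [-0.0926 -0.0851] [(np.float64(-0.087), np.float64(-0.091))]
0 [[[324.6, 186.2], [324.7, 181.9]], [[340.3, 170.7], [342.3, 166.2]]]
3.5 [[[323.3, 186.2], [323.4, 181.8]], [[338.7, 170.2], [340.8, 165.7]]]
31.5 [[[313.1, 186.0], [313.2, 181.6]], [[326.5, 165.7], [328.7, 161.2]]]
35 [[[311.8, 186.0], [311.9, 181.6]], [[325.0, 165.1], [327.2, 160.7]]]
```

View pics/zt.png

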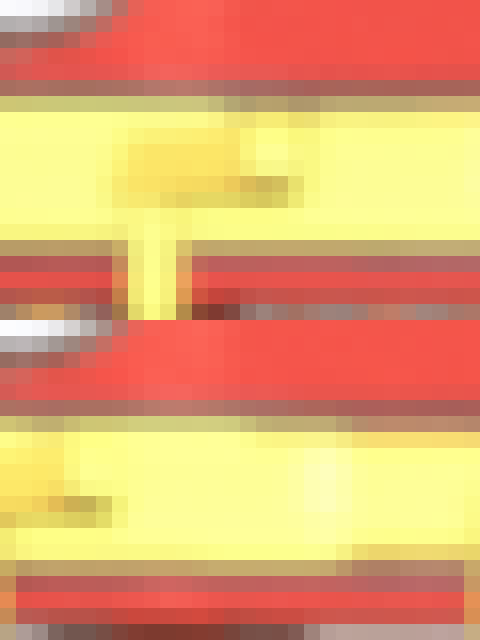

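The check resolves it. In the top view the tab's right edge went from pixel column ~323.3, which matches 3.5 mm of travel already there at the start, to ~311.8, which matches 35 mm. That agrees with the hard stop I felt, so I'm handing in.

Run:
```python
from bench import robot
print(robot.close_job())
```

```text
the job is handed in; nothing more can be done
None
```

Both drawers are shut and the lock bar is fully left. I handed the job in at about 11.5 s, with the arm clear of everything.

- **Drawers:** I pushed both home in one stroke with the open fingertips, then pressed each against its stop (about 13 N left, 19 N right). In the last pictures both lips are level at x ≈ 0.656, about 2 mm beyond the 0.654 I had predicted and within the camera calibration error.
- **Lock bar:** I pushed the tab left with the shut fingers until the force rose to 15 N with almost no movement. The tab's right side is now at y ≈ -0.1125; I had predicted -0.112 for locked.
- **Loose things:** The tin and nipple look unmoved in the last pictures. I did not re-check the spool, pliers and screwdriver at the end, but the arm stayed well above them.

One reading disagreed: the bar moved only about 31–32 mm, not 35. The first picture puts the tab about 3.5 mm along at the start, which accounts for the difference.

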